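Clamp a square tube in the welding fixture

ROBOT

A 6-joint arm with a two-finger parallel gripper is mounted at the origin on the work surface. World frame = base frame: x ahead of the robot, y to its left, z up, the work surface at z = 0. Lengths are in mm, angles in rad, forces in N, time in s.
With the tool pointing down it reaches from about 350 to 975 mm from the base axis. Payload 7.1 kg.
Tool frame: the origin (TCP) lies midway between the tips of the shut fingers; the grasp point (between the pads) lies 19 mm behind it; z points along the fingers, y is the line along which they close (so a half turn about z gives the same grasp; the last joint's range is limited). The gripper opens to 88 mm and grips with 3 to 60 N. Pads are 20 mm wide; open, the fingers measure 115 mm over their backs; the gripper's body (75 mm by 178 mm) begins 61 mm behind the grasp point.
Start: joints at [1.302, 0.423, 1.63, -0, 1.089, -0.019], TCP at [154.475, 605.592, 222.675] pointing down, gripper open.
Joint ranges: [-3, 3], [-0.9, 2.11], [0.09, 2.58], [-1.31, 4.45], [0.11, 2.69], [-2.54, 2.54]. Speed limits (rad/s): [2.39, 2.39, 3.01, 3.14, 3.14, 3.14].

INTERFACE

Orientations are given as a rotation vector (axis times angle).
In Python, from workcell import get_obs, get_image, camera_params, close_job gives the robot as it stands.
- The arm moves only by the shell command python3 -m creep 'ROWS' [OPENING]. ROWS is a JSON object of lists of equal length, an entry for each row: "delta_pos": the shift along the tool's x, y, z in m, a list of three; "twist": the turn, a rotation vector about the tool's x, y, z in degrees, a list of three. A call has 1 to 20 rows; each row shifts and turns the commanded pose from where the row before left it, along the tool's axes as they then stand; what a row does not reach is not made up. A row lasts 1/12 s, in which the tool goes at most 41.7 mm and 7.16 degrees, less where a joint would pass 70% of its speed; a pose out of reach is approached as far as the arm can. A call with a gripper value outside its range is refused whole. OPENING is the opening, from 0 (shut) to 1 (fully open), set as the call begins (- or left out, the last holds). The fingers move at their own pace and stop on an object; the grip force is fixed at half the most. Time passes only in rows, so rows that do not move let the fingers close. It gives the time, the measured TCP pose, the force, the opening and the grip force at its end, in the units of the state.
- get_obs(): the state, without advancing time (a new reading comes with each control period).
- get_image(name): name is "side" or "top" or "wrist"; returns (picture, depth): 384x512x3 uint8, red, green, blue; 384x512 float32, mm along the optical axis (not along the pixel's ray), 0 where there is no reading.
- camera_params(name): a dict with "camera_matrix" (3x3 intrinsics, pixels), "extrinsics" (4x4, takes a point from camera to world coordinates). Camera axes: x right, y down, z forward; pixel columns grow to the right and rows downward; lengths in mm; the calibration is good to about 2 mm. A picture is of the moment at which its call begins: read the wrist's pose just before it. camera_params takes no time and is no camera call; for the wrist camera it gives the pose at the moment of the call.
- close_job(): hands the job in; it is judged then, once.
The state is a dict: "t": time; "qpos": joint angles; "qvel": joint speeds; "joint_torque": joint torques, N m; "ee_pos": TCP position; "orientation": TCP orientation; "ft_force": force on the tool from outside, world axes, zero at the start; "moment": the same for the moment, N m; "width": finger opening in mm; "grasp_force": force on a finger pad.
Only numpy, scipy, OpenCV 4.12 (cv2) and the standard library are available. Lean on these libraries where they do the work, as an engineer would, in place of code of your own. Each camera call takes 0.05 s, during which the arm holds its last target. There are 200 camera calls.

TASK

Lay the short square steel tube lengthwise between the low rails of the clamping fixture and slide it fully home against the end stop. Then swing the clamp arm all the way down so that its sprung spindle presses on the tube and holds it there. Leave the angle iron, the flat bar and the welding magnet where they lie.

Things in the scene. Friction and masses are not known exactly. Their poses are not given: they have to be found in the camera images.
- tube: plain steel square tube, hollow and open at both ends, 40 x 40 mm outside, 110 mm long, 0.4 kg, lying flat on the table. Origin: centre of its underside; x along its length, z up.
- tube_center (a point): the centre of the square tube, 20 mm above its origin.
- fixture: clamping fixture bolted to the table: a steel bed plate 12 mm thick, x -95 to +155 mm, y +-50 mm. Origin on the table surface under the centre of the place for the tube; x along the rails towards the end stop and hinge, z up. Two rails along x, 8 mm high above the bed, from x -85 to +35 mm, inner faces at y +-23 mm. Two cheek plates (x 105 to 139 mm, y +-23 mm, top at z 108 mm) carry the hinge.
- stop_face (a point): middle of the end stop's face, at (55, 0, 29 mm) in the fixture's frame, same axes. The stop is an upright block across the end of the channel, 56 mm wide, 34 mm high above the bed, 16 mm thick; the tube's end comes to rest against this face.
- nest (a point): where the centre of the tube must be when it is loaded: mid-channel, resting on the bed, end against the stop. In the fixture's frame (0, 0, 32 mm); same axes.
- clamp (a joint): angle of the clamp arm, rad: 0 = fully down, level over the tube, pointing to the fixture's -x; 1.5 to 1.8 = open, upright or leaning back (limit 1.95). The hinge is stiff: the arm stays where it is left and takes about 3 to 8 N at the handle to move. The arm is a steel bar 22 mm wide, 14 mm thick.
- clamp_hinge (a point): point on the hinge axis, which runs along the fixture's y; in the fixture's frame (120, 0, 92 mm).
- clamp_grip (a point): middle of the clamp's handle grip: a round black rubber grip 18 mm in diameter, 62 mm long along the fixture's y, that sticks out sideways from the arm's free end. 165 mm from the hinge axis and 58 mm to the +y side of the arm's middle plane; in the fixture's frame at (-45, 58, 92 mm) with the clamp fully down. Its point turns with the arm.
- spindle (a joint): how far the clamp's sprung spindle is pushed in, m: 0 = free, 0.009 = limit; about 0.004 with the clamp fully down on the tube. Spring about 3.5 N there.
- spindle_tip (a point): tip of the spindle, a rubber foot 20 mm in diameter, 120 mm from the hinge along the arm and 44 mm below the arm's middle line; over the nest when the clamp is down.
- angle: bystander: steel angle iron, L section 40 x 40 x 4 mm, 110 mm long. Origin under its centre, x along its length.
- flat: bystander: steel flat bar 110 x 60 x 8 mm with two dark drilled holes. Origin under its centre, x along its length.
- magnet: bystander: black triangular welding magnet, a three-sided frame about 95 x 80 mm, 18 mm thick. Origin under its centre.
Mind the look-alikes: they are no part of the job. Leave any blue look-alike of the tube alone.

How it is judged:
By the outcome, as a careful person would: the job done as asked, in the order asked, and still so for the second after the job is handed in, with the robot touching nothing.
It also fails if it takes over 70 s, if anything falls off the work surface, if the arm or the gripper's body presses on something with over 40 N, if the wrist force passes 120 N, or if a joint passes its speed limit or range.

## Working session

There is one attempt and no reset: what is moved stays moved. The work goes in short steps, Python scripts to look and compute and a shell command to move; the robot and the scene stay as the last step left them, time stands still between calls to the robot, and variables do not carry over. Pictures are saved under pics/ and viewed, at most 10 in all, crops included, and the job is handed in when it is done.

```bash
mkdir -p pics; cat > h.py <<'E'
import numpy as np, cv2
from workcell import get_obs,get_image,camera_params
def snap(n,tag):
    p=camera_params(n); im,d=get_image(n)
    np.savez(f'{tag}.npz',im=im,d=d,K=p['camera_matrix'],E=p['extrinsics'])
    return im,d
def load(tag):
    z=np.load(f'{tag}.npz'); return z['im'],z['d'],z['K'],z['E']
def ray(K,E,uv):
    r=np.linalg.inv(K)@np.array([uv[0],uv[1],1.]); return E[:3,3],E[:3,:3]@r
def plane(K,E,uv,z):
    o,r=ray(K,E,uv); return o+r*(z-o[2])/r[2]
def cloud(d,K,E):
    v,u=np.mgrid[:d.shape[0],:d.shape[1]]
    r=np.stack([(u-K[0,2])/K[0,0],(v-K[1,2])/K[1,1],np.ones_like(d)],-1)*d[...,None]
    return r@E[:3,:3].T+E[:3,3]
E
python3 - <<'E'
from h import *
ims=[]
for n in ['top','side','wrist']:
    im,d=snap(n,n+'0'); ims.append(im); print(n,load(n+'0')[3][:3].round(2).tolist())
cv2.imwrite('pics/a.png',cv2.resize(np.hstack(ims[:1]),(800,600))[:,:,::-1])
cv2.imwrite('pics/b.png',cv2.resize(np.hstack(ims[1:]),(800,300))[:,:,::-1])
print(get_obs())
E
```

```text
top [[0.05, -0.97, 0.24, 182.53], [-1.0, -0.05, 0.01, 59.07], [0.0, -0.24, -0.97, 1292.19]]
side [[0.7, -0.44, 0.56, -52.58], [-0.71, -0.42, 0.56, -484.27], [-0.01, -0.79, -0.61, 656.0]]
wrist [[0.25, 0.93, 0.27, 81.19], [0.97, -0.24, -0.07, 624.39], [-0.0, 0.28, -0.96, 384.93]]
{'t': 0.15, 'qpos': array([ 1.30201191e+00,  4.23670686e-01,  1.63045866e+00, -9.17784321e-06,
        1.08860517e+00, -1.89780521e-02]), 'qvel': array([-0.00133522, -0.00086903, -0.00193298,  0.00033078, -0.0006477 ,
        0.00014264]), 'joint_torque': array([ 1.14071579e-03, -5.44985533e+01, -2.73920470e+01,  6.43939781e-02,
        2.04960757e-02, -6.99838847e-05]), 'ee_pos': array([154.36654037, 605.21759713, 222.09883412]), 'orientation': array([-3.91349341e-01, -3.11696468e+00,  1.77683609e-03]), 'ft_force': array([-0.19840981, -0.13549897,  0.62726949]), 'moment': array([ 0.01357271,  0.02441303, -0.05430203]), 'grasp_force': 0.0, 'width': 87.72118209501272}
```

View pics/a.png

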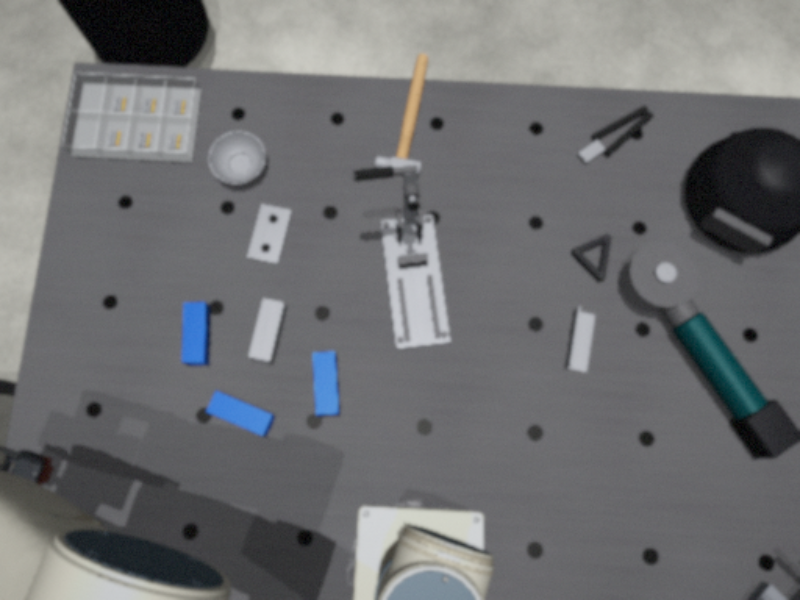

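View pics/b.png

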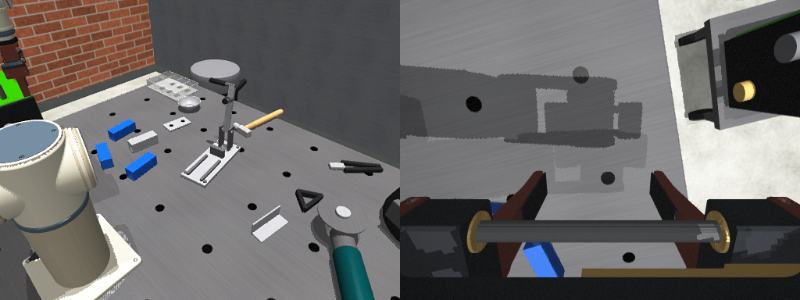

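Top view (800-px scale): grey tube candidates are the grey box at (266,330), the angle iron at (582,340), the flat bar at (269,233), and three blue look-alikes at (195,333), (240,413) and (325,383). I choose the plain grey box at (266,330). The fixture lies at (415,280) with its stop at (413,260), and the clamp is open with its grip at (373,174). The side view agrees: the angle's L shape is at (268,222) and the grey tube at (143,141).

```bash
python3 - <<'E'
from h import *
im,d,K,E=load('top0'); im2,d2,K2,E2=load('side0')
a=cv2.resize(im[180:245,145:210],(390,390),interpolation=3); b=cv2.resize(im[85:225,220:300],(400,390)[:2],interpolation=3)
cv2.imwrite('pics/c.png',np.hstack([a,b])[:,:,::-1])
s=cv2.resize(im2[90:260,140:320],(790,590),interpolation=3); cv2.imwrite('pics/d.png',s[:,:,::-1])
for nm,(i,dd,k,e) in {'top':(im,d,K,E),'side':(im2,d2,K2,E2)}.items():
    P=cloud(dd,k,e); hsv=cv2.cvtColor(i,cv2.COLOR_RGB2HSV)
    if nm=='top': c=P[211,170]
    sel=(np.hypot(P[...,0]-c[0],P[...,1]-c[1])<75)&(P[...,2]>30)&(P[...,2]<55)&(hsv[...,1]<60)&(dd>0)
    q=P[sel]; print(nm,len(q),np.median(q[:,2]),cv2.minAreaRect(q[:,:2].astype(np.float32)))
    # fixture layers
    f=P[180,265] if nm=='top' else f
    n=(np.abs(P[...,0]-f[0])<170)&(np.abs(P[...,1]-f[1])<90)&(dd>0)
    for lo,hi in [(8,16),(17,24),(38,54)]:
        s=n&(P[...,2]>lo)&(P[...,2]<hi); q=P[s]
        print(nm,lo,hi,len(q),np.median(q[:,2]),[np.round(t,1) for t in cv2.minAreaRect(q[:,:2].astype(np.float32))])
    h=n&(P[...,2]>60); print(nm,'high',h.sum(),P[h].min(0),P[h].max(0))
    print('c,f',c,f, 'table z',np.median(P[(np.abs(P[...,2])<15)&(dd>0)][:,2]))
E
```

```text
top 565 40.58130647074563 ((405.4548645019531, 294.8682861328125), (40.96248245239258, 110.90321350097656), 81.52393341064453)
top 8 16 1883 12.559555486370755 [array([496.9,  29.8]), array([168.5, 300.9]), np.float64(89.2)]
top 17 24 397 19.784370286567764 [array([519.6,  30.8]), array([242.8,  98. ]), np.float64(10.0)]
top 38 54 134 46.17726589029246 [array([578.7,  41.6]), array([74.2, 55.9]), np.float64(10.7)]
top high 636 [582.28452536  19.54468385  61.25907424] [640.70389806 119.64708903 268.04844678]
c,f [404.1855956  294.27267107  40.3606229 ] [515.58551091  29.7407947   13.90587995] table z 0.8891356913879918
side 370 39.58032823021773 ((407.76348876953125, 294.0747375488281), (44.42152404785156, 109.93789672851562), 82.28760528564453)
side 8 16 1478 11.912240296526818 [array([520.7,  29.9]), array([253.4, 101.4]), np.float64(10.1)]
side 17 24 315 19.547910729882233 [array([518.7,  31. ]), array([227. ,  88.7]), np.float64(9.4)]
side 38 54 174 45.649064109753056 [array([585.8,  39.8]), array([85.1, 56.7]), np.float64(8.7)]
side high 937 [584.3097597   17.55265757  60.40460354] [641.94846729 119.51243531 264.34247885]
c,f [404.1855956  294.27267107  40.3606229 ] [515.58551091  29.7407947   13.90587995] table z -0.10452476159923663
```

View pics/c.png

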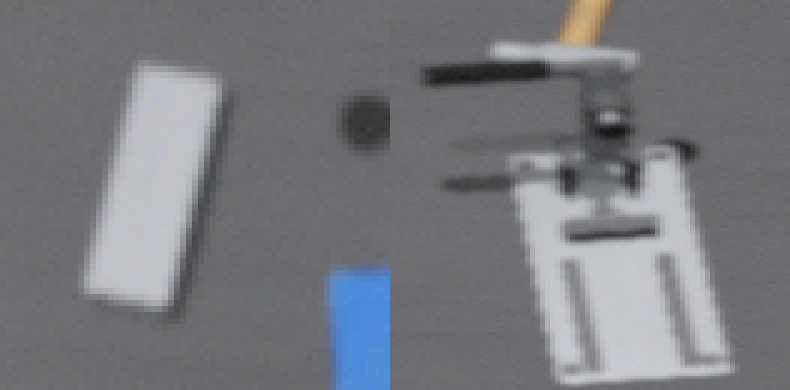

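View pics/d.png

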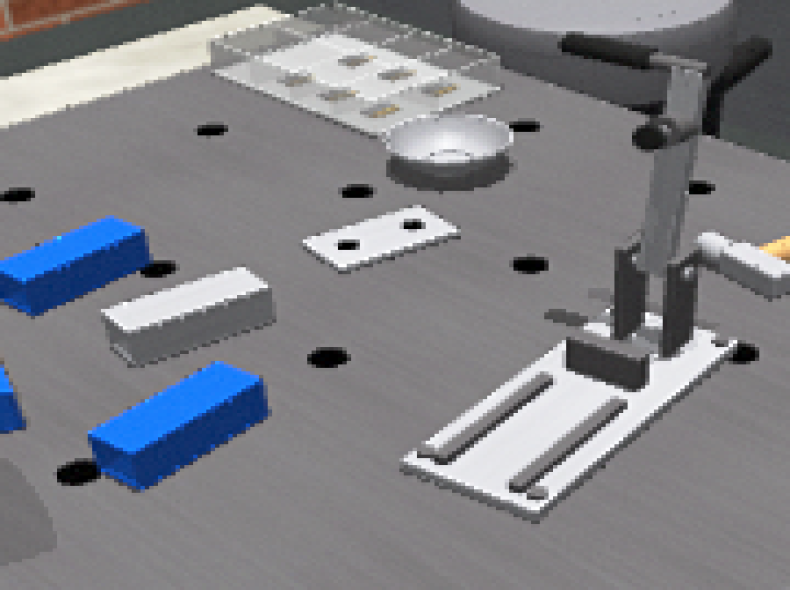

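Crop and side view confirm: the plain grey hollow box lies near world (406,294), yaw about −8.5°, top at z≈40. The fixture's bed centre is near (520.6,30), yaw about +10°, and the clamp is upright with the grip towards +y. Next I move over the tube and look with the wrist camera.

```bash
cat >> h.py <<'E'
from scipy.spatial.transform import Rotation as R
def go(p,yaw=None):
    """tool-frame delta (mm) and twist (deg, tool z) to TCP p with tool y at world angle yaw, tool z down"""
    o=get_obs(); r=R.from_rotvec(o['orientation'])
    print('at',o['ee_pos'].round(1),'w',round(o['width'],1),'F',o['ft_force'].round(1),'t',round(o['t'],2))
    print('dpos m',(r.inv().apply(np.array(p)-o['ee_pos'])/1000).round(4).tolist())
    if yaw is not None:
        y=np.radians(yaw); Y=np.array([np.cos(y),np.sin(y),0]);Z=np.array([0,0,-1.]);T=np.stack([np.cross(Y,Z),Y,Z],1)
        print('twist',np.degrees((r.inv()*R.from_matrix(T)).as_rotvec()).round(2).tolist())
E
python3 -c "
from h import *
go([405.5,294.5,200],81.6)"
```

```text
at [154.4 605.2 222.1] w 87.7 F [-0.2 -0.1  0.6] t 0.15
dpos m [-0.3202, -0.239, 0.0224]
twist [-0.07, -0.0, -5.91]
```

```bash
python3 -m creep '{"delta_pos":[[-0.0267,-0.0199,0.0019],[-0.0267,-0.0199,0.0019],[-0.0267,-0.0199,0.0019],[-0.0267,-0.0199,0.0019],[-0.0267,-0.0199,0.0019],[-0.0267,-0.0199,0.0019],[-0.0267,-0.0199,0.0019],[-0.0267,-0.0199,0.0019],[-0.0267,-0.0199,0.0019],[-0.0267,-0.0199,0.0019],[-0.0267,-0.0199,0.0019],[-0.0267,-0.0199,0.0019],[0,0,0],[0,0,0],[0,0,0],[0,0,0]],"twist":[[0,0,0],[0,0,0],[0,0,0],[0,0,0],[0,0,0],[0,0,0],[0,0,0],[0,0,0],[0,0,0],[0,0,0],[0,0,0],[0,0,0],[0,0,-3],[0,0,-2.9],[0,0,0],[0,0,0]]}' 1
python3 - <<'E'
from h import *
im,d=snap('wrist','w1'); im,d,K,E=load('w1'); P=cloud(d,K,E)
cv2.imwrite('pics/e.png',im[:,:,::-1])
hsv=cv2.cvtColor(im,cv2.COLOR_RGB2HSV)
s=(np.hypot(P[...,0]-405,P[...,1]-295)<80)&(P[...,2]>33)&(P[...,2]<47)&(d>0)&(hsv[...,1]<60)
q=P[s]; print(s.sum(),np.median(q[:,2]),cv2.minAreaRect(q[:,:2].astype(np.float32)))
go([405.5,294.5,14],81.6)
E
```

```text
t: 1.48
ee_pos: [405.9, 294.8, 199.7]
orientation: [-0.233, -3.133, 0.0]
ft_force: [-0.1, 1.7, 0.0]
width: 87.6
grasp_force: 0.0
2796 40.933638261430445 ((408.4459228515625, 294.9944152832031), (40.0051383972168, 110.0295181274414), 81.57267761230469)
at [405.7 295.  199.8] w 87.9 F [-0.4  0.1  0.1] t 1.53
dpos m [0.0001, -0.0005, 0.1858]
twist [-0.01, -0.01, -0.09]
```

View pics/e.png

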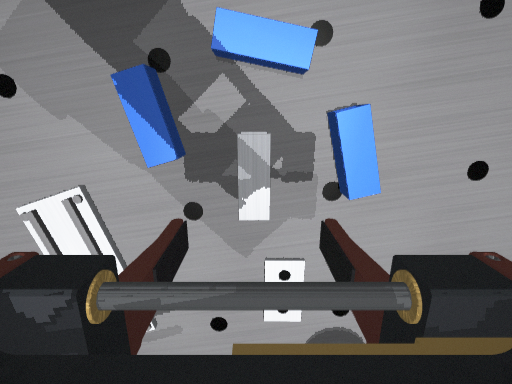

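The wrist view shows the grey tube at (255,175), centred between the fingers at yaw 81.6−90°, with its top at z≈40.9. The blue parts at (145,115), (265,40) and (355,150) are clear of the fingers.

```bash
python3 -m creep '{"delta_pos":[[0,0,0.03],[0,0,0.03],[0,0,0.03],[0,0,0.03],[0,0,0.03],[-0.002,0,0.02],[0,0,0.0155],[0,0,0],[0,0,0]],"twist":[[0,0,0],[0,0,0],[0,0,0],[0,0,0],[0,0,0],[0,0,0],[0,0,0],[0,0,0],[0,0,0]]}' 1 && python3 -m creep '{"delta_pos":[[0,0,0],[0,0,0],[0,0,0],[0,0,0],[0,0,0],[0,0,0],[0,0,0],[0,0,0]],"twist":[[0,0,0],[0,0,0],[0,0,0],[0,0,0],[0,0,0],[0,0,0],[0,0,0],[0,0,0]]}' 0
```

```text
t: 2.28
ee_pos: [407.1, 294.7, 13.8]
orientation: [-0.23, -3.132, 0.002]
ft_force: [-0.1, 0.2, 0.2]
width: 87.8
grasp_force: 0.0
t: 2.95
ee_pos: [407.9, 294.7, 14.5]
orientation: [0.23, 3.133, 0.0]
ft_force: [-0.3, 0.0, 3.2]
width: 40.1
grasp_force: 30.0
```

```bash
python3 -c "
from h import *
go([449,149,200],99.9)"
```

```text
at [407.9 294.7  14.5] w 40.1 F [-0.3  0.   3.2] t 2.95
dpos m [-0.062, -0.1381, -0.1855]
twist [0.0, 0.01, -18.31]
```

```bash
python3 -m creep '{"delta_pos":[[0,0,-0.01],[0,0,-0.03],[0,0,-0.035],[0,0,-0.035],[0,0,-0.035],[0,0,-0.04],[-0.0155,-0.0345,0],[-0.0155,-0.0345,0],[-0.0155,-0.0345,0],[-0.0155,-0.0345,0],[0,0,0],[0,0,0],[0,0,0],[0,0,0],[0,0,0],[0,0,0]],"twist":[[0,0,0],[0,0,0],[0,0,0],[0,0,0],[0,0,0],[0,0,0],[0,0,0],[0,0,0],[0,0,0],[0,0,0],[0,0,-6],[0,0,-6],[0,0,-6.3],[0,0,0],[0,0,0],[0,0,0]]}'
python3 - <<'E'
from h import *
im,d=snap('wrist','w2'); im,d,K,E=load('w2'); P=cloud(d,K,E)
cv2.imwrite('pics/f.png',im[:,:,::-1])
np.set_printoptions(precision=2,suppress=True)
def loc(q,o=(491.1,24.7),a=9.9):
    c,s=np.cos(np.radians(a)),np.sin(np.radians(a)); q=q[:,:2]-o
    return np.c_[q@[c,s],q@[-s,c]]
L=loc(P.reshape(-1,3)).reshape(*d.shape,2); z=P[...,2]
near=(d>0)&(np.abs(L[...,0]-30)<140)&(np.abs(L[...,1])<60)
for lo,hi in [(6,15.5),(16.5,24),(40,52)]:
    s=near&(z>lo)&(z<hi); q=P[s]
    if len(q)>5: print(lo,len(q),np.median(q[:,2]),cv2.minAreaRect(q[:,:2].astype(np.float32)), 'loc',L[s].min(0),L[s].max(0))
# rails: split
s=near&(z>17.5)&(z<23)
for sg in (1,-1):
    m=s&(np.abs(L[...,1]*sg-28)<12)&(np.abs(L[...,0]+25)<50)
    q=L[m]; 
    if len(q)>20: 
        r=cv2.fitLine(q.astype(np.float32),cv2.DIST_HUBER,0,.01,.01).ravel(); print('rail',sg,len(q),np.percentile(q[:,1],[2,50,98]),'dir',np.degrees(np.arctan2(r[1],r[0])),r[2:])
# held tube
o=get_obs(); t=o['ee_pos']
m=(d>0)&(np.abs(P[...,0]-t[0])<80)&(np.abs(P[...,1]-t[1])<30)&(np.abs(z-(t[2]+26))<6)
q=P[m]; print('tube top',len(q),np.median(q[:,2]),t,cv2.minAreaRect(q[:,:2].astype(np.float32)))
E
```

```text
t: 4.28
ee_pos: [448.7, 149.2, 199.4]
orientation: [0.266, -3.13, 0.0]
ft_force: [-0.5, -0.8, -4.0]
width: 39.7
grasp_force: 30.0
6 7512 12.868457831072874 ((495.714599609375, 25.605419158935547), (196.35874938964844, 101.16809844970703), 9.911005020141602) loc [-93.47 -50.5 ] [102.87  50.7 ]
16.5 1814 20.691757608304187 ((484.78338623046875, 24.496353149414062), (156.16143798828125, 93.1805191040039), 10.521220207214355) loc [-84.79 -46.51] [71.53 46.72]
40 592 46.75228319826451 ((553.8042602539062, 36.50878143310547), (17.21310043334961, 56.711151123046875), 10.117321968078613) loc [ 55.15 -27.5 ] [72.38 29.18]
rail 1 629 [23.4  28.83 33.41] dir 0.10751888 [-26.95  28.83]
rail -1 661 [-32.68 -27.16 -22.36] dir 0.104630135 [-26.99 -27.15]
tube top 10808 225.83638953012866 [448.72 149.22 199.4 ] ((448.44024658203125, 149.3447265625), (110.26571655273438, 57.990047454833984), 8.994236946105957)
```

View pics/f.png

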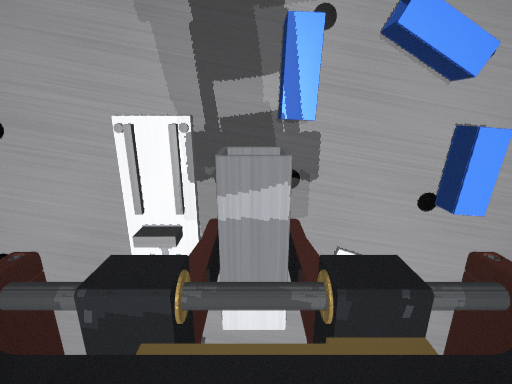

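The fixture is at (155,180) in the picture: rails at (135,170) and (178,170), stop face at (158,230). The tube is held straight at (253,190). Estimated fixture origin is (491.2,25.5), yaw 10.0°, bed z≈12 and rail tops ≈20.

```bash
python3 -c "
from h import *
go([476.4,22.9,60],100)"
```

```text
at [448.7 149.2 199.4] w 39.9 F [ 0.4  0.  -3.9] t 4.33
dpos m [-0.0059, -0.1292, 0.1394]
twist [-0.0, -0.02, -0.24]
```

```bash
python3 -m creep '{"delta_pos":[[-0.0015,-0.0323,0],[-0.0015,-0.0323,0],[-0.0015,-0.0323,0],[-0.0015,-0.0323,0],[0,0,0.035],[0,0,0.035],[0,0,0.035],[0,0,0.0344],[0,0,0],[0,0,0]],"twist":[[0,0,0],[0,0,0],[0,0,0],[0,0,0],[0,0,-0.2],[0,0,0],[0,0,0],[0,0,0],[0,0,0],[0,0,0]]}'
python3 - <<'E'
from h import *
go([476.4,22.9,30],100)
im,d=snap('wrist','w3'); im,d,K,E=load('w3'); s,ds=snap('side','s3')
a=cv2.resize(s[90:260,160:320],(400,425),interpolation=3); b=cv2.resize(im[:320,120:400],(372,425))
cv2.imwrite('pics/g.png',np.hstack([a,b])[:,:,::-1])
P=cloud(d,K,E); z=P[...,2]
c,si=np.cos(np.radians(10)),np.sin(np.radians(10)); q=P[...,:2]-[491.2,25.5]
L=np.stack([q@[c,si],q@[-si,c]],-1)
for nm,lo,hi in [('bed',8,15),('rail',17.5,23),('tubetop',80,92)]:
    m=(d>0)&(z>lo)&(z<hi)&(np.abs(L[...,1])<(60 if lo<50 else 19))&(np.abs(L[...,0]+80)<20); k=L[m]
    print(nm,m.sum(),np.median(z[m]) if m.any() else 0,k.min(0) if len(k) else '',k.max(0) if len(k) else '')
E
```

```text
t: 5.17
ee_pos: [475.7, 23.0, 58.9]
orientation: [0.275, -3.125, -0.0]
ft_force: [-0.7, -0.3, -3.3]
width: 39.8
grasp_force: 30.0
at [475.7  23.   58.9] w 39.8 F [-0.7 -0.3 -3.3] t 5.17
dpos m [-0.0008, -0.0003, 0.0289]
twist [0.04, -0.27, 0.04]
bed 4078 12.901111047517091 [-94.05386395 -50.53222925] [-60.11049313  49.57117528]
rail 907 20.788880332186295 [-84.74222458 -46.3703763 ] [-60.03262446  45.44883805]
tubetop 1536 85.48940784305779 [-70.91040054 -18.9514606 ] [-60.00577627  18.99251576]
```

View pics/g.png

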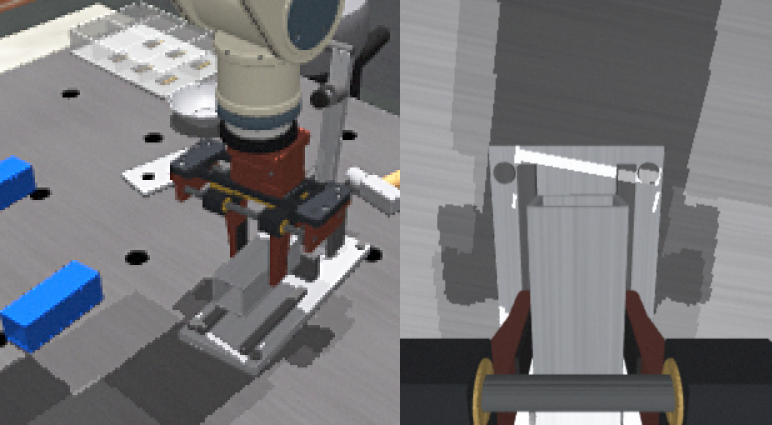

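Wrist view: the tube at (580,300) in the montage is centred between the rails at (527,180) and (625,180) and parallel to them. Lowering it onto the bed.

```bash
python3 -m creep '{"delta_pos":[[0,-0.0004,0.01],[0,0,0.01],[0,0,0.007],[0,0,0.003],[0,0,0.001],[0,0,0],[0,0,0]],"twist":[[0,0,0],[0,0,0],[0,0,0],[0,0,0],[0,0,0],[0,0,0],[0,0,0]]}'
```

```text
t: 5.85
ee_pos: [477.3, 22.5, 29.0]
orientation: [-0.276, 3.129, -0.0]
ft_force: [-0.3, 0.3, -3.3]
width: 39.8
grasp_force: 30.0
```

```bash
python3 -m creep '{"delta_pos":[[0,0,0.001],[0,0,0.001],[0,0,0.0005],[0,0,0],[0,0,0]],"twist":[[0,0,0],[0,0,0],[0,0,0],[0,0,0],[0,0,0]]}'
```

```text
t: 6.27
ee_pos: [477.2, 22.5, 26.5]
orientation: [-0.276, 3.129, -0.0]
ft_force: [-1.2, 0.5, -3.8]
width: 40.0
grasp_force: 30.0
```

```bash
python3 -m creep '{"delta_pos":[[0,0,0.0006],[0,0,0.0006],[0,0,0],[0,0,0]],"twist":[[0,0,0],[0,0,0],[0,0,0],[0,0,0]]}'
```

```text
t: 6.6
ee_pos: [477.2, 22.5, 26.5]
orientation: [-0.276, 3.129, -0.0]
ft_force: [-3.9, 0.0, 14.8]
width: 39.6
grasp_force: 30.0
```

```bash
python3 -m creep '{"delta_pos":[[0,0,-0.0008],[-0.003,0,0],[-0.003,0,0],[-0.003,0,0],[-0.002,0,0],[0,0,0],[0,0,0]],"twist":[[0,0,0],[0,0,0],[0,0,0],[0,0,0],[0,0,0],[0,0,0],[0,0,0]]}'
```

```text
t: 7.18
ee_pos: [482.3, 23.9, 26.1]
orientation: [0.276, -3.118, -0.0]
ft_force: [-17.4, -4.2, 22.2]
width: 39.7
grasp_force: 30.0
```

```bash
python3 -m creep '{"delta_pos":[[0,0,-0.0012],[0,0,0],[0,0,0],[0,0,0]],"twist":[[0,0,0],[0,0,0],[0,0,0],[0,0,0]]}'; python3 -c "
from h import *
go([491.2,25.5,26.5],100)"
```

```text
t: 7.52
ee_pos: [488.5, 24.5, 27.1]
orientation: [-0.276, 3.129, -0.0]
ft_force: [-0.5, -0.5, -3.7]
width: 39.8
grasp_force: 30.0
at [488.5  24.5  27.1] w 39.8 F [-0.5 -0.5 -3.7] t 7.52
dpos m [-0.0028, 0.0006, 0.0006]
twist [-0.0, 0.03, 0.09]
```

Just friction; released. Continuing towards the stop lightly unloaded.

```bash
python3 -m creep '{"delta_pos":[[-0.001,0,0],[-0.001,0,0],[-0.0005,0,0],[-0.0005,0,0],[0,0,0],[0,0,0]],"twist":[[0,0,0],[0,0,0],[0,0,0],[0,0,0],[0,0,0],[0,0,0]]}'
```

```text
t: 8.02
ee_pos: [491.0, 24.9, 27.2]
orientation: [0.276, -3.129, 0.0]
ft_force: [-0.2, 0.2, -4.3]
width: 40.0
grasp_force: 30.0
```

```bash
python3 -m creep '{"delta_pos":[[-0.0005,0,0],[-0.0005,0,0],[-0.0005,0,0],[0,0,0],[0,0,0]],"twist":[[0,0,0],[0,0,0],[0,0,0],[0,0,0],[0,0,0]]}'
```

```text
t: 8.43
ee_pos: [492.5, 25.2, 27.3]
orientation: [-0.276, 3.129, -0.0]
ft_force: [0.7, 0.2, -2.7]
width: 39.5
grasp_force: 30.0
```

```bash
python3 -m creep '{"delta_pos":[[-0.0005,0,0],[-0.0005,0,0],[-0.0005,0,0],[0,0,0],[0,0,0]],"twist":[[0,0,0],[0,0,0],[0,0,0],[0,0,0],[0,0,0]]}'
```

```text
t: 8.85
ee_pos: [492.6, 25.3, 27.1]
orientation: [0.276, -3.127, -0.0]
ft_force: [-4.9, -1.8, -1.2]
width: 39.7
grasp_force: 30.0
```

Contact with the stop. Lower gently, keep pushing a little, then release.

```bash
python3 -m creep '{"delta_pos":[[0,0,0.0005],[-0.0005,0,0.0003],[-0.0005,0,0],[0,0,0],[0,0,0]],"twist":[[0,0,0],[0,0,0],[0,0,0],[0,0,0],[0,0,0]]}' && python3 -m creep '{"delta_pos":[[0,0,0],[0,0,0],[0,0,0],[0,0,0]],"twist":[[0,0,0],[0,0,0],[0,0,0],[0,0,0]]}' 0.62
```

```text
t: 9.27
ee_pos: [492.7, 25.4, 26.4]
orientation: [0.276, -3.125, -0.0]
ft_force: [-6.8, -1.9, 4.7]
width: 39.9
grasp_force: 30.0
t: 9.6
ee_pos: [495.9, 25.7, 26.8]
orientation: [-0.276, 3.128, -0.0]
ft_force: [0.5, -0.5, -0.7]
width: 54.1
grasp_force: 0.0
```

```bash
python3 -m creep '{"delta_pos":[[0,0,-0.01],[0,0,-0.03],[0,0,-0.035],[0,0,-0.035],[0,0,-0.035],[0,0,-0.035],[0.0125,0.032,0],[0.0125,0.032,0],[0.0125,0.032,0],[0.0125,0.032,0],[0,0,0],[0,0,0]],"twist":[[0,0,0],[0,0,0],[0,0,0],[0,0,0],[0,0,0],[0,0,0],[0,0,0],[0,0,0],[0,0,0],[0,0,0],[0,0,0],[0,0,0]]}'
python3 - <<'E'
from h import *
np.set_printoptions(precision=1,suppress=True)
snap('wrist','w4');snap('top','t4');snap('side','s4')
c,si=np.cos(np.radians(10)),np.sin(np.radians(10))
for t in ['w4','t4','s4','top0','side0']:
    im,d,K,E=load(t); P=cloud(d,K,E); z=P[...,2]; q=P[...,:2]-[491.2,25.5]
    L=np.stack([q@[c,si],q@[-si,c]],-1)
    m=(d>0)&(np.abs(z-52)<4)&(np.abs(L[...,1])<32)&(L[...,0]>-80)&(L[...,0]<53); k=L[m]
    if m.sum()>10: print(t,'tube',m.sum(),np.median(z[m]),k.min(0),k.max(0),cv2.minAreaRect(k.astype(np.float32)))
    dark=im.max(-1)<75
    m=(d>0)&dark&(z>205)&(z<285)&(np.abs(L[...,0]-100)<60)&(L[...,1]>24)&(L[...,1]<100)&(t!='w4')
    if m.sum()>10: print(t,'grip',m.sum(),L[m].min(0),L[m].max(0),np.median(L[m],0),np.percentile(z[m],[2,50,98]))
    m=(d>0)&(np.abs(z-46)<4)&(np.abs(L[...,1])<32)&(L[...,0]>50)&(L[...,0]<80); 
    if m.sum()>10:print(t,'stop',L[m].min(0),L[m].max(0))
E
```

```text
t: 10.6
ee_pos: [422.8, 144.0, 207.3]
orientation: [-0.282, 3.128, 0.0]
ft_force: [0.5, 0.7, -0.1]
width: 54.3
grasp_force: 0.0
w4 tube 2609 52.815569431258496 [-54.7 -20.3] [53.  20.2] ((-0.8676185607910156, -0.08832550048828125), (107.67404174804688, 40.52699661254883), 0.02317090891301632)
w4 stop [ 50.6 -28.3] [70.5 26.5]
t4 tube 470 52.40100199768938 [-57.4 -22.8] [52.3 20.3] ((-2.348541259765625, 0.1314678192138672), (42.5036506652832, 109.970947265625), 88.29083251953125)
t4 grip 174 [136.2  25.3] [154.1  88.9] [142.8  59.1] [253.  261.4 266.8]
t4 stop [ 51.8 -27.6] [69.9 27.6]
s4 tube 394 51.904037585839035 [-55.7 -21.9] [53.  19.6] ((-1.4633216857910156, -0.9489326477050781), (41.23666000366211, 108.76197052001953), 89.14854431152344)
s4 grip 126 [137.5  24.4] [150.4  89.5] [141.6  55. ] [248.5 257.9 263.5]
s4 stop [ 51.6 -29. ] [70.2 26.3]
top0 grip 159 [136.6  25.6] [153.9  87.6] [143.   59.4] [255.9 262.1 267.3]
top0 stop [ 52.  -27.6] [69.2 28.2]
side0 grip 133 [135.5  25.2] [150.9  92.9] [141.7  53.6] [248.4 258.  263.9]
side0 stop [ 52.8 -29.9] [72.7 26.8]
```

The tube is seated (centre ≈(0,0), top z≈52, yaw within 0.1°, ends at −54.7 and +55.3). The grip's centre is near fixture (145,58,256), so the arm is at about 1.72 rad. Now the approach behind the grip.

```bash
cat >> h.py <<'E'
def fx(x,y,z):
    c,s=np.cos(np.radians(10)),np.sin(np.radians(10)); return [491.2+c*x-s*y,25.5+s*x+c*y,z]
def where():
    p=get_obs()['ee_pos']; c,s=np.cos(np.radians(10)),np.sin(np.radians(10)); q=p[:2]-[491.2,25.5]
    print('fixture frame',np.round([q@[c,s],q@[-s,c],p[2]],1))
E
python3 -c "
from h import *
where(); go(fx(172,62,235),100)
for a in range(95,40,-5):
    t=np.radians([a+5,a]); g=np.c_[120-165*np.cos(t),92+165*np.sin(t)]; d=g[1]-g[0]; print(a,g[1].round(1),'tool x,z',(-d/1000).round(4))
"
```

```text
fixture frame [-45.9 126.8 206.9]
at [424.  142.4 206.9] w 54.4 F [ 0.8  0.8 -0.7] t 10.75
dpos m [-0.2179, -0.065, -0.0279]
twist [-0.01, 0.05, 0.06]
95 [134.4 256.4] tool x,z [ 0.0143 -0.0019]
90 [120. 257.] tool x,z [ 0.0144 -0.0006]
85 [105.6 256.4] tool x,z [0.0144 0.0006]
80 [ 91.3 254.5] tool x,z [0.0143 0.0019]
75 [ 77.3 251.4] tool x,z [0.0141 0.0031]
70 [ 63.6 247. ] tool x,z [0.0137 0.0043]
65 [ 50.3 241.5] tool x,z [0.0133 0.0055]
60 [ 37.5 234.9] tool x,z [0.0128 0.0066]
55 [ 25.4 227.2] tool x,z [0.0121 0.0077]
50 [ 13.9 218.4] tool x,z [0.0114 0.0088]
45 [  3.3 208.7] tool x,z [0.0106 0.0097]
```

```bash
python3 -m creep '{"delta_pos":[[0,0,-0.031],[0,0,-0.031],[0,0,-0.031],[0,0,-0.031],[-0.0311,-0.0093,0],[-0.0311,-0.0093,0],[-0.0311,-0.0093,0],[-0.0311,-0.0093,0],[-0.0311,-0.0093,0],[-0.0311,-0.0093,0],[-0.0311,-0.0093,0],[0,0,0],[0,0,0]],"twist":[[0,0,0],[0,0,0],[0,0,0],[0,0,0],[0,0,0],[0,0,0],[0,0,0],[0,0,0],[0,0,0],[0,0,0],[0,0,0],[0,0,0],[0,0,0]]}' 0; python3 -c "
from h import *
where(); go(fx(172,62,235),100)"
```

```text
t: 11.83
ee_pos: [650.1, 114.9, 329.1]
orientation: [0.271, -3.128, 0.0]
ft_force: [-0.3, -0.3, -0.3]
width: 0.6
grasp_force: 0.0
fixture frame [172.   60.5 329.1]
at [650.1 114.9 329.1] w 0.6 F [-0.3 -0.3 -0.3] t 11.83
dpos m [-0.0002, 0.0015, 0.0941]
twist [-0.0, -0.11, -0.08]
```

Down, then push 8 mm to meet the grip.

```bash
python3 -m creep '{"delta_pos":[[0,0,0.03],[0,0,0.03],[0,0,0.02],[0,0,0.014],[0,0,0],[0.005,0,0],[0.005,0,0],[0.0143,0,-0.0019],[0.0144,0,-0.0006],[0,0,0]],"twist":[[0,0,0],[0,0,0],[0,0,0],[0,0,0],[0,0,0],[0,0,0],[0,0,0],[0,0,0],[0,0,0],[0,0,0]]}'; python3 -c "
from h import *
where()"
```

```text
t: 12.67
ee_pos: [609.4, 109.8, 241.0]
orientation: [-0.276, 3.128, 0.0]
ft_force: [-0.0, 0.7, -0.1]
width: 0.7
grasp_force: 0.0
fixture frame [131.1  62.5 241. ]
```

```bash
python3 - <<'E'
from h import *
im,d=snap('side','s5')
cv2.imwrite('pics/h.png',cv2.resize(im[40:250,150:360],(600,600),interpolation=3)[:,:,::-1])
E
```

```text
(no output)
```

View pics/h.png

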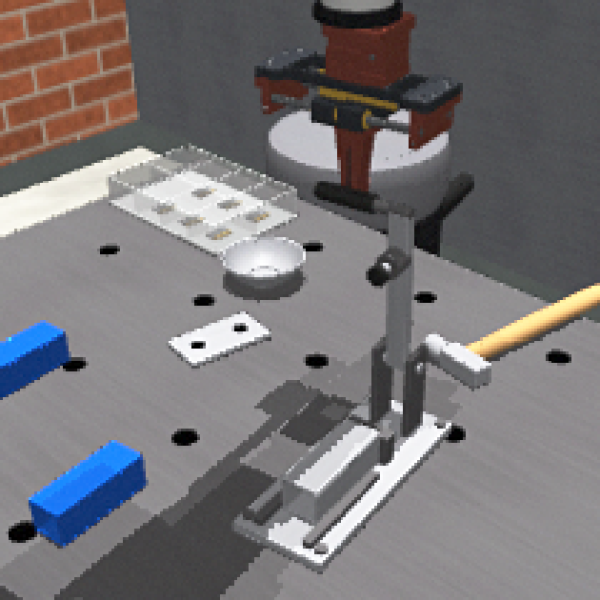

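The view shows the closed fingers at (355,170) behind the grip (350,192). The arm has been pushed to about vertical, and the tube is seated at (335,465). Continuing along the arc.

```bash
python3 -m creep '{"delta_pos":[[0.0144,0,0.001],[0.0143,0,0.002],[0.0141,0,0.0033],[0.0137,0,0.0045],[0.0133,0,0.0057],[0.0128,0,0.0068],[0.0121,0,0.0079],[0,0,0],[0,0,0]],"twist":[[0,0,0],[0,0,0],[0,0,0],[0,0,0],[0,0,0],[0,0,0],[0,0,0],[0,0,0],[0,0,0]]}'; python3 - <<'E'
from h import *
where(); im,d=snap('side','s6'); im,d,K,E=load('s6');P=cloud(d,K,E);z=P[...,2]
c,si=np.cos(np.radians(10)),np.sin(np.radians(10)); q=P[...,:2]-[491.2,25.5]
L=np.stack([q@[c,si],q@[-si,c]],-1)
m=(d>0)&(im.max(-1)<75)&(z>150)&(z<285)&(L[...,0]>-60)&(L[...,0]<100)&(L[...,1]>70)&(L[...,1]<92); print(m.sum(),np.median(L[m],0),np.median(z[m]),z[m].max())
E
```

```text
t: 13.47
ee_pos: [517.9, 93.6, 208.5]
orientation: [-0.276, 3.129, 0.0]
ft_force: [0.1, 0.0, 0.3]
width: 0.5
grasp_force: 0.0
fixture frame [ 38.2  62.4 208.5]
49 [11.62603381 75.38965569] 225.94877836145423 281.7622513501552
```

```bash
python3 -m creep '{"delta_pos":[[-0.012,0,0],[0,0,-0.025],[0,0,-0.025],[0.016,0,0],[0.016,0,0],[0,0,0],[0,0,0]],"twist":[[0,0,0],[0,0,0],[0,0,0],[0,0,0],[0,0,0],[0,0,0],[0,0,0]]}'; python3 -c "
from h import *
where(); 
for a in range(45,-4,-5):
    t=np.radians([a+5,a]); g=np.c_[120-165*np.cos(t),92+165*np.sin(t)]; d=g[1]-g[0]; print(a,g[1].round(1),'tool x,z',(-d/1000).round(4))
"
```

```text
t: 14.1
ee_pos: [498.7, 90.2, 258.6]
orientation: [-0.276, 3.128, 0.0]
ft_force: [-1.3, -0.7, 0.3]
width: 0.2
grasp_force: 0.0
fixture frame [ 18.6  62.4 258.6]
45 [  3.3 208.7] tool x,z [0.0106 0.0097]
40 [ -6.4 198.1] tool x,z [0.0097 0.0106]
35 [-15.2 186.6] tool x,z [0.0088 0.0114]
30 [-22.9 174.5] tool x,z [0.0077 0.0121]
25 [-29.5 161.7] tool x,z [0.0066 0.0128]
20 [-35.  148.4] tool x,z [0.0055 0.0133]
15 [-39.4 134.7] tool x,z [0.0043 0.0137]
10 [-42.5 120.7] tool x,z [0.0031 0.0141]
5 [-44.4 106.4] tool x,z [0.0019 0.0143]
0 [-45.  92.] tool x,z [0.0006 0.0144]
```

```bash
python3 -m creep '{"delta_pos":[[0.002,0,0.015],[0,0,0.0126],[0.0106,0,0.0097],[0.0097,0,0.0106],[0.0088,0,0.0114],[0.0077,0,0.0121],[0.0066,0,0.0128],[0.0055,0,0.0133],[0,0,0]],"twist":[[0,0,0],[0,0,0],[0,0,0],[0,0,0],[0,0,0],[0,0,0],[0,0,0],[0,0,0],[0,0,0]]}'; python3 -c "
from h import *
where()"; python3 -m creep '{"delta_pos":[[0.0043,0,0.0137],[0.0031,0,0.0141],[0,0,0]],"twist":[[0,0,0],[0,0,0],[0,0,0]]}';python3 -c "
from h import *
where()"
```

```text
t: 14.85
ee_pos: [446.6, 80.9, 158.3]
orientation: [0.276, -3.125, 0.0]
ft_force: [0.2, 0.8, -0.1]
width: 0.5
grasp_force: 0.0
fixture frame [-34.3  62.3 158.3]
t: 15.1
ee_pos: [440.3, 79.8, 131.2]
orientation: [0.276, -3.127, 0.0]
ft_force: [-0.3, -0.5, -0.2]
width: 0.6
grasp_force: 0.0
fixture frame [-40.7  62.3 131.2]
```

```bash
python3 -m creep '{"delta_pos":[[0.0015,0,0.008],[0.001,0,0.006],[0.001,0,0.005],[0,0,0.004],[0,0,0.003],[0,0,0],[0,0,0]],"twist":[[0,0,0],[0,0,0],[0,0,0],[0,0,0],[0,0,0],[0,0,0],[0,0,0]]}'; python3 -c "
from h import *
where()"
```

```text
t: 15.68
ee_pos: [437.0, 79.2, 106.4]
orientation: [0.276, -3.129, 0.0]
ft_force: [-0.2, -0.7, 0.3]
width: 0.7
grasp_force: 0.0
fixture frame [-44.1  62.3 106.4]
```

```bash
python3 -m creep '{"delta_pos":[[0,0,0.002],[0,0,0.002],[0,0,0.001],[0,0,0.001],[0,0,0],[0,0,0]],"twist":[[0,0,0],[0,0,0],[0,0,0],[0,0,0],[0,0,0],[0,0,0]]}'; python3 - <<'E'
from h import *
where(); im,d=snap('side','s7'); cv2.imwrite('pics/i.png',cv2.resize(im[90:250,150:330],(675,600),interpolation=3)[:,:,::-1])
E
```

```text
t: 16.18
ee_pos: [436.9, 79.2, 100.9]
orientation: [0.276, -3.129, 0.0]
ft_force: [-3.2, 0.1, 9.8]
width: 0.4
grasp_force: 5.0
fixture frame [-44.1  62.3 100.9]
```

View pics/i.png

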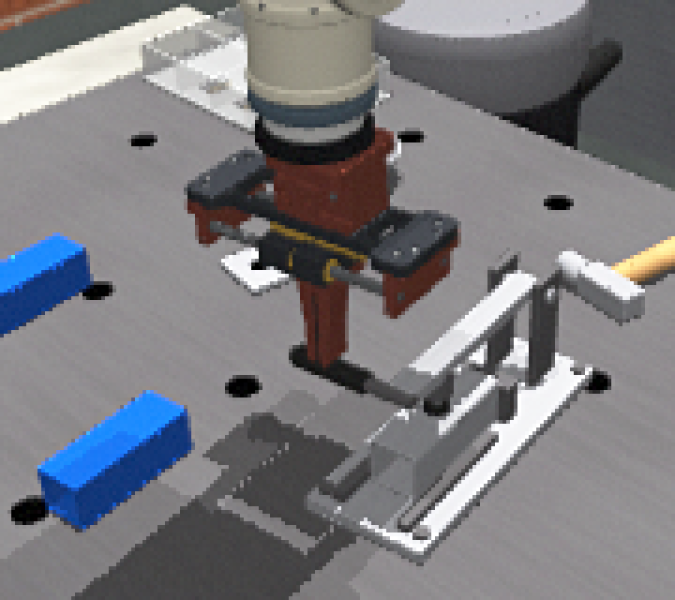

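The arm is almost level, with the fingertips on the grip at (325,365) and the spindle on the tube at (435,400). Pressing a little further to the hinge's stop.

```bash
python3 -m creep '{"delta_pos":[[0,0,0.0006],[0,0,0.0006],[0,0,0],[0,0,0]],"twist":[[0,0,0],[0,0,0],[0,0,0],[0,0,0]]}'; python3 -c "
from h import *
where()"
```

```text
t: 16.57
ee_pos: [437.0, 79.2, 100.5]
orientation: [0.276, -3.129, 0.0]
ft_force: [-6.6, -1.1, 22.9]
width: 0.3
grasp_force: 11.2
fixture frame [-44.   62.3 100.5]
```

Hard stop reached (23 N for 0.4 mm). Retreat and verify.

```bash
python3 -m creep '{"delta_pos":[[0,0,-0.005],[0,0,-0.02],[0,0,-0.03],[0,0,-0.03],[0,0,-0.03],[0,0.035,-0.01],[0,0.035,0],[0,0.035,0],[0,0.035,0],[0,0,0],[0,0,0]],"twist":[[0,0,0],[0,0,0],[0,0,0],[0,0,0],[0,0,0],[0,0,0],[0,0,0],[0,0,0],[0,0,0],[0,0,0],[0,0,0]]}'
python3 - <<'E'
from h import *
np.set_printoptions(precision=1,suppress=True)
c,si=np.cos(np.radians(10)),np.sin(np.radians(10))
for n in ['side','wrist','top']:
    im,d=snap(n,n+'9'); im,d,K,E=load(n+'9');P=cloud(d,K,E);z=P[...,2];q=P[...,:2]-[491.2,25.5]
    L=np.stack([q@[c,si],q@[-si,c]],-1); x,y=L[...,0],L[...,1]
    m=(d>0)&(np.abs(z-52)<4)&(np.abs(y)<24)&(x>-80)&(x<53)
    if m.any(): print(n,'tube',m.sum(),np.median(z[m]),L[m].min(0),L[m].max(0))
    for x0 in (-35,0,40,80):
        m=(d>0)&(np.abs(y)<9)&(np.abs(x-x0)<12)&(z>80)&(z<125); 
        if m.sum()>4: print(n,'arm top at',x0,np.percentile(z[m],[25,50,75]))
    m=(d>0)&(im.max(-1)<75)&(np.abs(y-60)<25)&(np.abs(x+45)<20)&(z>70)&(z<125)
    if m.any(): print(n,'grip',m.sum(),np.median(L[m],0),z[m].max())
    if n=='side': cv2.imwrite('pics/j.png',cv2.resize(im[110:250,170:330],(686,600),interpolation=3)[:,:,::-1])
E
```

```text
t: 17.48
ee_pos: [412.1, 218.5, 224.1]
orientation: [-0.282, 3.129, -0.0]
ft_force: [-0.0, -0.4, 0.5]
width: 0.3
grasp_force: 0.0
side tube 305 51.70731791701132 [-55.2 -21.2] [52.9 19.7]
side arm top at -35 [97.8 98.7 99.5]
side arm top at 0 [98.1 98.8 99.4]
side arm top at 40 [98.  98.6 99. ]
side arm top at 80 [ 98.6  99.1 100. ]
side grip 100 [-51.   58.7] 102.60186099144846
wrist tube 1460 52.77717521671744 [-54.3 -19.8] [52.9 20.9]
wrist arm top at -35 [ 99.   99.6 100.1]
wrist arm top at 0 [ 99.3  99.7 100.2]
wrist arm top at 40 [ 99.3  99.8 100.3]
wrist arm top at 80 [ 99.3  99.8 100.2]
wrist grip 676 [-46.8  59.3] 103.3155291330296
top tube 212 52.056148998687036 [-57.3 -19.7] [52.7 20.4]
top arm top at -35 [ 99.1 100.3 101.8]
top arm top at 0 [ 97.8  99.2 100.6]
top arm top at 40 [ 98.9 100.1 101.8]
top arm top at 80 [ 97.6  99.2 100.8]
top grip 103 [-48.4  63.8] 105.3763035494419
```

View pics/j.png

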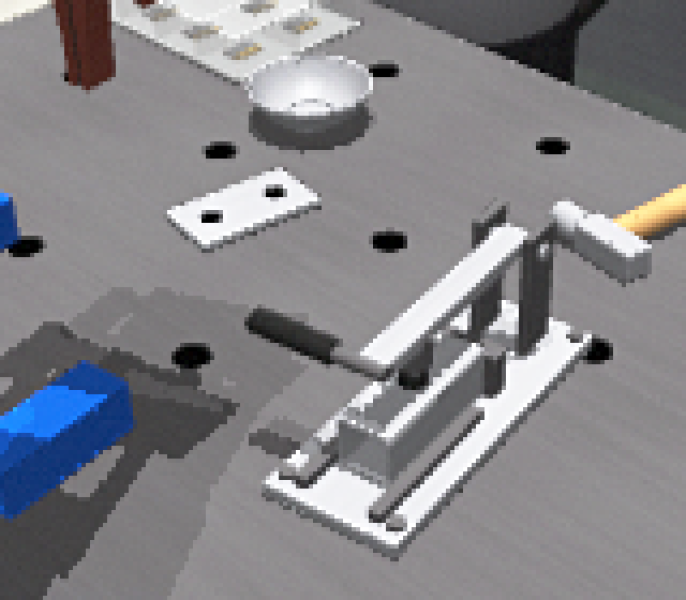

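The arm is level (top z≈99 along its length), the spindle presses on the tube at (413,375), and the tube sits against the stop at (490,365). The robot is clear of everything.

```bash
python3 -c "
from workcell import close_job
print(close_job())"
```

```text
the job is handed in; nothing more can be done
None
```

The job is handed in at about 17.6 s: the tube is between the rails against the end stop, the clamp arm is fully down with its spindle on the tube, and I left the angle iron, flat bar, magnet and blue look-alikes alone.

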